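Bolt the painter's chest shut

TASK

Bolt the painter's chest shut: raise the handle of the barrel bolt out of the notch it lies in, slide the bolt across the lid's seam into its keeper, and let the handle down into the other notch until it lies fully down, then let go. Feel for that notch and never force the handle against the notched plate (stay under 20 N there), and leave the inkstone, the bottle and the bowl where they stand.

Things in the scene. Friction and masses are not known exactly. Their poses are not given: they have to be found in the camera images.
- chest: closed wooden chest, 250 x 400 mm, fixed, flat lid 110 mm above the table. Origin: centre of its underside; x points away from the robot (but for its yaw), y along its long side, z up. Lid seam along x at y = +25 mm. The bolt lies on the lid along y, axis at x = -20 mm, 130 mm above the table, in straps 32 mm high within 13 mm of the axis at y = -120, +2 and (keeper) +46 mm.
- guide: upright steel notched plate on the lid in front (-x) of the bolt, 10 mm thick, axes as the chest's, from y = -32 to about +110 mm. Its flat top (the land) is 36 mm above the lid. Origin: on the lid, at the middle of the near notch (where the handle starts), which is at chest y = -90 mm, 29 mm in front of the bolt's axis. Both notches open upwards, near 12 mm, far 11 mm wide; the handle's bar is 8 mm square.
- land (a point): point on top of the notched plate 50 mm along +y from the near notch, 36 mm above the lid. NOT the far notch itself: that is on an adjustable piece screwed down by eye, its middle anywhere within 12 mm of this point along y, so it must be felt for. Elsewhere the lowered handle lands on the plate's top, before and beyond that notch.
- bolt: the sliding bolt with its handle, steel. Origin: on the bolt's axis where the handle bar springs from it; its axes are the chest's. Slides along +y from 3 mm short of the near notch's middle to 78 mm past it, with about 2 N of friction; it stays where it is left.
- handle (a joint): turn of the handle about the bolt's axis, rad: 0 = fully down in a notch, where the handle points to -x of the chest and 0.35 rad above level; grows as it is raised (to 1.1). The bar rests on the land at about 0.35 and is clear of it above 0.37. It is stiff and stays at the angle where it is left (about 1 N at the knob moves it).
- knob (a point): middle of the ball knob on the handle's end: steel ball 18 mm in diameter, 60 mm from the bolt's axis. It can be pinched from above between fingers that close along the chest's y; it then turns between the fingers as the handle is swung.
- inkstone: black inkstone 90 x 120 x 24 mm lying on the chest lid behind the bolt; origin under its centre. Leave alone.
- ink_bottle: blue plastic bottle with red cap, 52 mm in diameter, 130 mm high, on the table at one end of the chest; origin under its centre. Leave alone.
- water_bowl: clear bowl, 100 mm across, 50 mm high, on the table at one end of the chest; origin under its centre. Leave alone.

How it is judged:
By the outcome, as a careful person would: the job done as asked, in the order asked, and still so for the second after the job is handed in, with the robot touching nothing.
It also fails if it takes over 72 s, if anything falls off the work surface, if the arm or the gripper's body presses on something with over 40 N, if the wrist force passes 120 N, or if a joint passes its speed limit or range.

ROBOT

A 6-joint arm with a two-finger parallel gripper is mounted at the origin on the work surface. World frame = base frame: x ahead of the robot, y to its left, z up, the work surface at z = 0. Lengths are in m, angles in rad, forces in N, time in s.
With the tool pointing down it reaches from about 0.325 to 1 m from the base axis. Payload 5.1 kg.
Tool frame: the origin (TCP) lies between the finger pads; the fingertips stand 22 mm ahead of it and the grasp point (between the pads) lies 3 mm ahead of it; y points along the fingers, x is the direction in which the jaws open and shut, and the axes are right-handed (so a half turn about y gives the same grasp; the last joint's range is limited). The gripper opens to 85 mm and grips with 20 to 120 N. Pads are 22 mm wide; open, the fingers measure 114 mm over their backs; the gripper's body (76 mm by 85 mm) begins 54 mm behind the grasp point. The pads swing forward as they close: fully open they stand 13 mm farther back than shut.
Start: joints at [-1.343, 0.124, 1.65, -0, 1.367, -0.083], TCP at [0.199, -0.619, 0.253] pointing down, gripper open.
Joint ranges: [-2.61, 2.61], [-1.02, 2.33], [0.03, 2.71], [-1.35, 4.49], [0.32, 2.68], [-2.91, 2.91]. Speed limits (rad/s): [2.57, 2.57, 3.14, 3.14, 3.14, 3.14].

INTERFACE

Orientations are given as a 3x3 rotation matrix whose columns are the frame's x, y, z axes.
In Python, from plant import r, cams gives the robot as it stands.
- The arm moves only by the shell command python3 -m inch 'ROWS' [OPENING]. ROWS is JSON, a list of rows, each a list of 2 entries, a list of its own where there are three numbers: the shift along the tool's x, y, z in units of 30 mm (1.0 is 30 mm), then the turn about the tool's y in units of 6 degrees (1.0 is 6 degrees). A call has exactly 8 rows; each row is the pose to reach, as a shift and turn from the pose measured when the call began, along the tool's axes at that moment; what a row does not reach only later rows make up. A row lasts 1/10 s, in which the tool goes at most 50 mm and 8.59 degrees, less where a joint would pass 70% of its speed; a pose out of reach is approached as far as the arm can. A call with a gripper value outside its range is refused whole. OPENING is the finger opening in mm, from 0 to 85.4, set as the call begins (- or left out, the last holds). The fingers move at their own pace and stop on an object; the grip force is fixed at half the most. Time passes only in rows, so rows that repeat a pose let the fingers close, or fill a call up. It gives the time, the measured TCP pose, the force and the opening at its end, in the units of the state.
- r.read_state(): the state, without advancing time (a new reading comes with each control period).
- cams.snapshot(name): name is "side" or "top" or "wrist"; returns (picture, depth): 480x640x3 uint8, blue, green, red; 480x640 float32, m along the optical axis (not along the pixel's ray), 0 where there is no reading.
- cams.camera_info(name): a dict with "mtx" (3x3 intrinsics, pixels), "rvec" (rotation vector, rad) and "tvec" (3), from world to camera coordinates, as OpenCV has them; the wrist camera has in their place "mount" (4x4, takes a point from camera to tool coordinates, whose origin is the TCP and whose axes are the tool frame's). Camera axes: x right, y down, z forward; pixel columns grow to the right and rows downward; lengths in m; the calibration is good to about 2 mm. A picture is of the moment at which its call begins: read the wrist's pose just before it. camera_info takes no time and is no camera call.
- r.close_job(): hands the job in, once; it reports no verdict.
The state is a dict: "clock": time; "joint_pos": joint angles; "joint_velocities": joint speeds; "joint_torque": joint torques, N m; "ee_pos": TCP position; "tcp_rot": TCP orientation; "contact_force": force on the tool from outside, world axes, zero at the start; "wrist_torque": the same for the moment, N m; "width": finger opening in m.
Only numpy, scipy, OpenCV 4.12 (cv2) and the standard library are available. Lean on these libraries where they do the work, as an engineer would, in place of code of your own. Each camera call takes 0.05 s, during which the arm holds its last target.

## Working session

There is one attempt and no reset: what is moved stays moved. The work goes in short steps, Python scripts to look and compute and a shell command to move; the robot and the scene stay as the last step left them, time stands still between calls to the robot, and variables do not carry over. Pictures are saved under pics/ and viewed, and the job is handed in when it is done.

```bash
ls; mkdir -p pics
python3 - <<'E'
from plant import r,cams
import cv2
s=r.read_state(); print({k:s[k] for k in('clock','ee_pos','tcp_rot','contact_force','width')})
for n in('top','side'):
    p,d=cams.snapshot(n); cv2.imwrite(f'pics/{n}0.png',p)
    import numpy as np; np.savez(f'pics/{n}0.npz',p=p,d=d)
    print(n,cams.camera_info(n))
print(cams.camera_info('wrist'))
E
```

```text
pics
{'clock': 0.0, 'ee_pos': array([ 0.19862067, -0.6183174 ,  0.25205295]), 'tcp_rot': array([[ 3.05813362e-01, -4.65522814e-04,  9.52091367e-01],
       [-9.52089222e-01,  2.02888724e-03,  3.05813665e-01],
       [-2.07404926e-03, -9.99997833e-01,  1.77241574e-04]]), 'contact_force': array([0.88077067, 0.17009062, 0.25579402]), 'width': 0.08548660853989758}
top {'mtx': array([[542.70899643,   0.        , 317.08906806],
       [  0.        , 542.70899643, 243.75838794],
       [  0.        ,   0.        ,   1.        ]]), 'rvec': array([ 2.21419182, -2.1457274 ,  0.16060594]), 'tvec': array([0.02688183, 0.57784231, 1.17847178])}
side {'mtx': array([[435.88082631,   0.        , 317.08399579],
       [  0.        , 435.88082631, 240.49793789],
       [  0.        ,   0.        ,   1.        ]]), 'rvec': array([ 0.62323449, -2.43621359,  1.37930818]), 'tvec': array([0.50560974, 0.1750211 , 0.68984895])}
{'mtx': array([[405.34211775,   0.        , 321.94857452],
       [  0.        , 405.34211775, 241.21803069],
       [  0.        ,   0.        ,   1.        ]]), 'mount': array([[ 9.99999318e-01,  1.16643518e-03,  4.93377131e-05,
         2.52211547e-04],
       [ 2.88004588e-04, -2.87422948e-01,  9.57803720e-01,
        -1.20234694e-01],
       [ 1.13139674e-03, -9.57803053e-01, -2.87423088e-01,
         7.35031807e-02],
       [ 0.00000000e+00,  0.00000000e+00,  0.00000000e+00,
         1.00000000e+00]])}
```

View pictures.

View pics/top0.png

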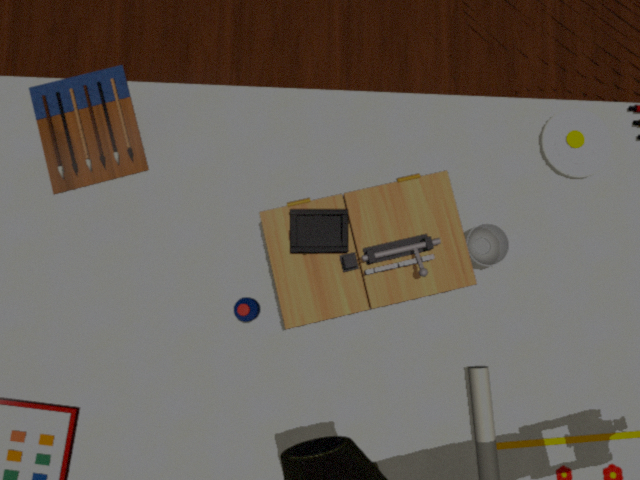

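View pics/side0.png

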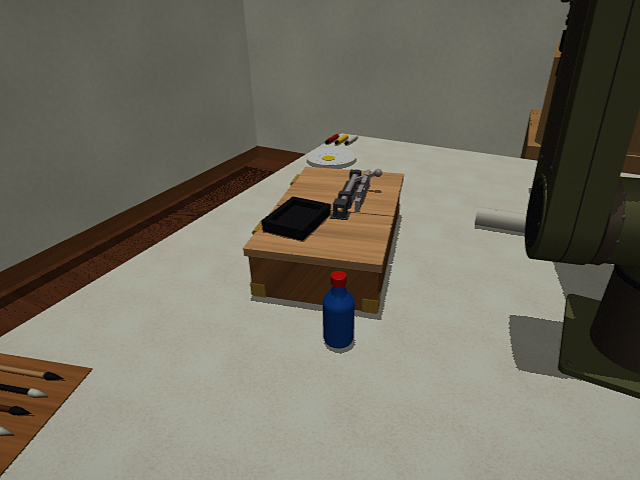

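The top view shows the chest lid with corners near (261,210), (448,171), (476,285) and (286,328). The knob is at about (423,271), the bowl at (486,245) and the bottle at (246,310). The side view confirms the layout. Next I'll compute the chest pose.

```bash
cat > h.py <<'E'
import numpy as np, cv2
from plant import r,cams
def ray(n,uv,st=None):
    ci=cams.camera_info(n); uv=np.asarray(uv,float).reshape(-1,2)
    d=np.c_[(uv-ci['mtx'][:2,2])/np.diag(ci['mtx'])[:2],np.ones(len(uv))]
    if n=='wrist':
        R=st['tcp_rot']@ci['mount'][:3,:3]; o=st['ee_pos']+st['tcp_rot']@ci['mount'][:3,3]
        return o,d@R.T
    R=cv2.Rodrigues(ci['rvec'])[0]; return -R.T@ci['tvec'],d@R
def plane(n,uv,z,st=None):
    o,d=ray(n,uv,st); return o+d*((z-o[2])/d[:,2])[:,None]
def cross(n1,p1,n2,p2,st=None):
    (o1,d1),(o2,d2)=ray(n1,p1,st),ray(n2,p2,st); d1,d2=d1[0],d2[0]
    t=np.linalg.lstsq(np.c_[d1,-d2],o2-o1,rcond=None)[0]
    a,b=o1+t[0]*d1,o2+t[1]*d2; return (a+b)/2,np.linalg.norm(a-b)
E
python3 - <<'E'
from h import *
z=np.load('pics/top0.npz'); p=z['p']; d=z['d']
hsv=cv2.cvtColor(p,cv2.COLOR_BGR2HSV)
m=cv2.inRange(hsv,(8,60,90),(25,255,255)); m[:160]=0; m[340:]=0; m[:,:240]=0; m[:,500:]=0
m=cv2.morphologyEx(m,cv2.MORPH_OPEN,np.ones((7,7)))
pts=cv2.findNonZero(m); hull=cv2.convexHull(pts); rc=cv2.minAreaRect(hull); print(rc)
b=cv2.boxPoints(rc); P=plane('top',b,.11); print(b.round(1).tolist(),P.round(4).tolist())
print([np.linalg.norm(P[i]-P[i-1]).round(4) for i in range(4)], P.mean(0))
print('seam',plane('top',[(345.5,193),(370,307)],.11).round(4))
# refine chest: use long lines
for i in range(4): e=P[i]-P[i-1]; print(np.degrees(np.arctan2(e[1],e[0])))
big=cv2.resize(p[160:340,240:520],None,fx=2.8,fy=2.8,interpolation=cv2.INTER_CUBIC); cv2.imwrite('pics/crop1.png',big)
z=np.load('pics/side0.npz'); cv2.imwrite('pics/crop2.png',cv2.resize(z['p'][150:240,300:420],None,fx=6,fy=6,interpolation=cv2.INTER_CUBIC))
E
```

```text
((366.46368408203125, 246.84524536132812), (123.29280853271484, 197.1929931640625), 76.79206848144531)
[[256.3999938964844, 209.39999389648438], [448.3999938964844, 164.3000030517578], [476.5, 284.29998779296875], [284.6000061035156, 329.3999938964844]] [[0.636, 0.1767, 0.11], [0.7482, -0.2282, 0.11], [0.4937, -0.2881, 0.11], [0.3896, 0.109, 0.11]]
[np.float64(0.2555), np.float64(0.4201), np.float64(0.2614), np.float64(0.4105)] [ 0.56687794 -0.05765366  0.11      ]
seam [[ 0.6776 -0.0092  0.11  ]
 [ 0.4402 -0.0655  0.11  ]]
15.369026780380333
-74.50349380065845
-166.73557340091534
104.6938927104263
```

View pics/crop1.png

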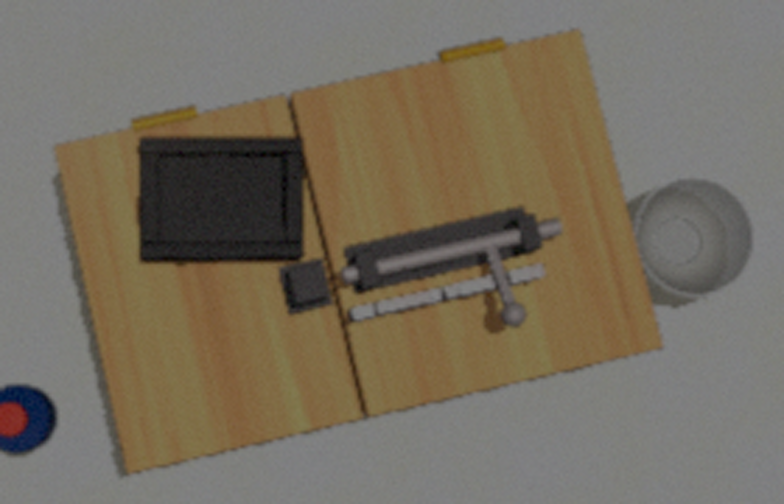

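View pics/crop2.png

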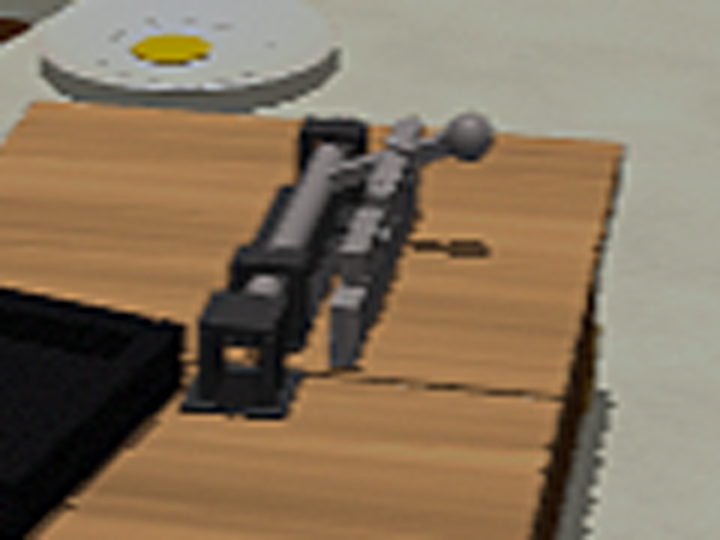

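The crop shows the bolt, with its handle in the near notch and the ball knob at crop (513,313). The plate also shows a gap near crop (443,293), about 44 mm along from the near notch, and another near (373,308). I'll refine the pose next.

```bash
cat >> h.py <<'E'
def c2f(c): return np.asarray(c,float).reshape(-1,2)/2.8+[240,160]-(0.5-0.5/2.8)
E
python3 - <<'E'
from h import *
c=plane('top',c2f([(57,147),(580,30),(661,348),(125,474)]),.11)
print(c.round(4).tolist(),c.mean(0))
print([np.linalg.norm(c[i]-c[i-1]).round(4) for i in range(4)])
s=plane('top',c2f([(293,95),(365,413)]),.11)
# fit: rigid 2D of corners: chest coords
C=np.array([[.125,.2],[.125,-.2],[-.125,-.2],[-.125,.2],[.125,.025],[-.125,.025]]); W=np.r_[c,s][:,:2]
cm,wm=C.mean(0),W.mean(0); U,S,V=np.linalg.svd((C-cm).T@(W-wm)); R=(U@V).T; t=wm-R@cm
print('yaw',np.degrees(np.arctan2(R[1,0],R[0,0])),'t',t); print(((W-t)@R-C).round(4).tolist())
f=lambda uv,z:((plane('top',c2f(uv),z)[:,:2]-t)@R).round(4).tolist()
print('knob',f([(513,313)],.1506),'exp -.0764,-.090')
print('plate gaps/ends',f([(350,312),(373,308),(443,293),(503,281),(545,270)],.146),'x exp -.049')
k,e=cross('top',c2f([(513,313)]),'side',[(300+468/6,150+136/6)]); print('knob 2view',k,e,((k[:2]-t)@R))
np.savez('chest.npz',R=R,t=t)
E
```

```text
[[0.6303, 0.1689, 0.11], [0.7348, -0.2248, 0.11], [0.4945, -0.2865, 0.11], [0.3904, 0.1095, 0.11]] [ 0.5624823  -0.05824261  0.11      ]
[np.float64(0.247), np.float64(0.4073), np.float64(0.2481), np.float64(0.4094)]
yaw 14.528557183299707 t [ 0.56308709 -0.0589403 ]
[[-0.0028, 0.0037], [-0.0004, -0.0037], [0.0015, -0.003], [0.0001, 0.0064], [-0.0024, -0.0028], [0.004, -0.0005]]
knob [[-0.0739, -0.091]] exp -.0764,-.090
plate gaps/ends [[-0.0472, 0.0229], [-0.0481, 0.0061], [-0.0487, -0.046], [-0.0498, -0.0906], [-0.0488, -0.1225]] x exp -.049
knob 2view [ 0.51513382 -0.16519111  0.15079471] 0.0017447179005378617 [-0.0730742  -0.09082352]
```

```bash
cat >> h.py <<'E'
import os
if os.path.exists('chest.npz'):
    z_=np.load('chest.npz'); CR,Ct=z_['R'],z_['t']
def cw(p): return np.r_[CR@np.asarray(p[:2])+Ct,p[2]]   # chest->world
def wc(p): return np.r_[(np.asarray(p[:2])-Ct)@CR,p[2]]
def knob(th,y): a=.35+th; return np.array([-.02-.06*np.cos(a),y,.13+.06*np.sin(a)])
def units(s,target): return (s['tcp_rot'].T@(target-s['ee_pos'])/.03).round(3)
def turn(s):
    x=s['tcp_rot'][:,0]; a=np.arctan2(x[1],x[0]); w=np.arctan2(-CR[1,1],-CR[0,1]); return np.degrees(a-w)/6
E
python3 - <<'E'
from h import *
s=r.read_state(); k=np.array([.5145,-.1655,.1506])
print(units(s,np.r_[k[:2],.24]),turn(s))
E
```

```text
[-11.151   0.428  14.641] 0.5467911878886085
```

```bash
python3 -m inch '[[[-0.4,0,0.5],0.1],[[-1.3,0,1.7],0.2],[[-2.3,0,3.0],0.3],[[-3.3,0,4.3],0.4],[[-4.3,0,5.6],0.5],[[-5.3,0,6.9],0.55],[[-6.0,0,7.9],0.55],[[-6.4,0,8.4],0.55]]' 60
python3 - <<'E'
from h import *
s=r.read_state(); k=np.array([.5145,-.1655,.1506])
print(units(s,np.r_[k[:2],.24]),turn(s))
E
```

```text
clock: 0.9
ee_pos: [0.3811, -0.3559, 0.2521]
tcp_rot: [[0.253, -0.0, 0.967], [-0.967, 0.003, 0.253], [-0.003, -1.0, 0.0]]
contact_force: [-0.1, -0.3, 0.2]
width: 0.0596
[-5.012  0.42   5.91 ] 0.022497849374544198
```

```bash
python3 -m inch '[[[-0.6,0,0.7],0],[[-1.6,0,1.8],0],[[-2.6,0.1,3.0],0],[[-3.5,0.2,4.1],0],[[-4.3,0.3,5.1],0],[[-4.8,0.4,5.7],0],[[-5.0,0.42,5.91],0],[[-5.0,0.42,5.91],0]]' 60
python3 - <<'E'
from h import *
s=r.read_state(); p,d=cams.snapshot('wrist'); cv2.imwrite('pics/w1.png',p)
np.savez('pics/w1.npz',p=p,d=d,ee=s['ee_pos'],rot=s['tcp_rot'])
p,d=cams.snapshot('top');cv2.imwrite('pics/top1.png',cv2.resize(p[160:340,240:520],None,fx=2.8,fy=2.8,interpolation=cv2.INTER_CUBIC))
print(s['ee_pos'],turn(s))
E
```

```text
clock: 1.7
ee_pos: [0.5146, -0.1652, 0.2394]
tcp_rot: [[0.255, -0.002, 0.967], [-0.967, 0.003, 0.255], [-0.003, -1.0, -0.001]]
contact_force: [-0.1, 0.3, 0.2]
width: 0.0604
[ 0.51455353 -0.16516573  0.2394074 ] 0.03927933596023815
```

View pics/w1.png

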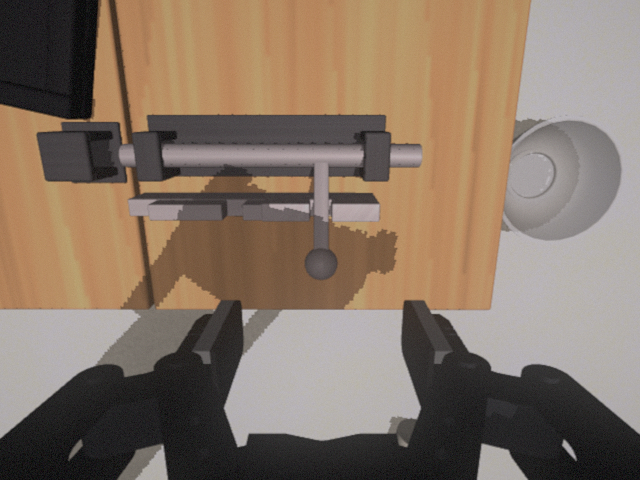

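The wrist view shows the knob at (321,264), the bolt aligned with the image rows, and a gap in the plate near (236,210).

Run:
```python
from h import *
z=np.load('pics/w1.npz'); p=z['p']; st=dict(ee_pos=z['ee'],tcp_rot=z['rot'])
cr=cv2.resize(p[185:285,120:390],None,fx=2.9,fy=2.9,interpolation=cv2.INTER_CUBIC); cv2.imwrite('pics/w1c.png',cv2.convertScaleAbs(cr,alpha=1.5))
k=plane('wrist',[(321,264)],.1506,st)[0]; print('knob',k,wc(k))
for uv in [(129,206),(149,210),(227,210),(244,210),(310,208),(333,208),(380,208)]:
    q=plane('wrist',[uv],.146,st)[0]; print(uv,wc(q).round(4))
```

```text
knob [ 0.51216299 -0.16522013  0.1506    ] [-0.07595731 -0.09010634  0.1506    ]
(129, 206) [-0.0452  0.0132  0.146 ]
(149, 210) [-0.0473  0.0027  0.146 ]
(227, 210) [-0.0471 -0.0394  0.146 ]
(244, 210) [-0.047  -0.0485  0.146 ]
(310, 208) [-0.0457 -0.084   0.146 ]
(333, 208) [-0.0456 -0.0964  0.146 ]
(380, 208) [-0.0455 -0.1216  0.146 ]
```

View pics/w1c.png

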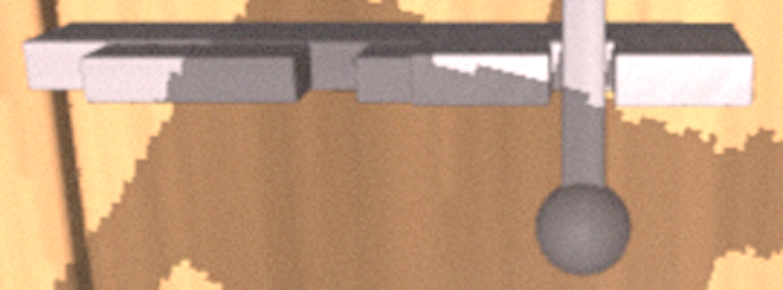

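Run:
```python
from h import *
s=r.read_state(); print(units(s,np.r_[cw([-.0764,-.0901,0])[:2],.155]),turn(s))
```

```text
[-0.052  2.83  -0.067] 0.017341898449379653
```

```bash
python3 -m inch '[[[-0.05,0.4,-0.07],0],[[-0.05,1.2,-0.07],0],[[-0.05,2.0,-0.07],0],[[-0.05,2.5,-0.07],0],[[-0.05,2.75,-0.07],0],[[-0.05,2.8,-0.07],0],[[-0.05,2.8,-0.07],0],[[-0.05,2.8,-0.07],0]]' 60
python3 - <<'E'
from h import *
s=r.read_state(); p,d=cams.snapshot('wrist'); cv2.imwrite('pics/w2.png',p)
print(s['contact_force'],wc(s['ee_pos']))
E
```

```text
clock: 2.6
ee_pos: [0.5124, -0.1658, 0.1572]
tcp_rot: [[0.253, 0.001, 0.968], [-0.968, 0.001, 0.253], [-0.001, -1.0, 0.001]]
contact_force: [0.3, -0.4, 1.2]
width: 0.0598
[ 0.32836859 -0.38836046  1.2132139 ] [-0.07587807 -0.09071639  0.15721241]
```

View pics/w2.png

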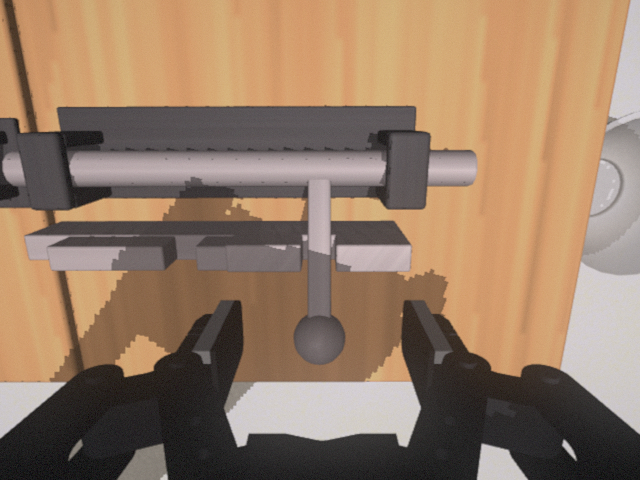

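The knob is between the pads at (319,340). I'll lower 2 mm and close.

```bash
python3 -m inch '[[[0.03,0.08,-0.02],0],[[0.03,0.08,-0.02],0],[[0.03,0.08,-0.02],0],[[0.03,0.08,-0.02],0],[[0.03,0.08,-0.02],0],[[0.03,0.08,-0.02],0],[[0.03,0.08,-0.02],0],[[0.03,0.08,-0.02],0]]' 12
python3 - <<'E'
from h import *
s=r.read_state(); p,d=cams.snapshot('wrist'); cv2.imwrite('pics/w3.png',p)
print(s['contact_force'],wc(s['ee_pos']))
E
```

```text
clock: 3.45
ee_pos: [0.5119, -0.1667, 0.1548]
tcp_rot: [[0.253, 0.001, 0.968], [-0.968, 0.002, 0.253], [-0.001, -1.0, 0.001]]
contact_force: [-1.0, 1.1, 0.3]
width: 0.0141
[-1.02272402  1.11405037  0.34504863] [-0.07657221 -0.09143363  0.15479113]
```

View pics/w3.png

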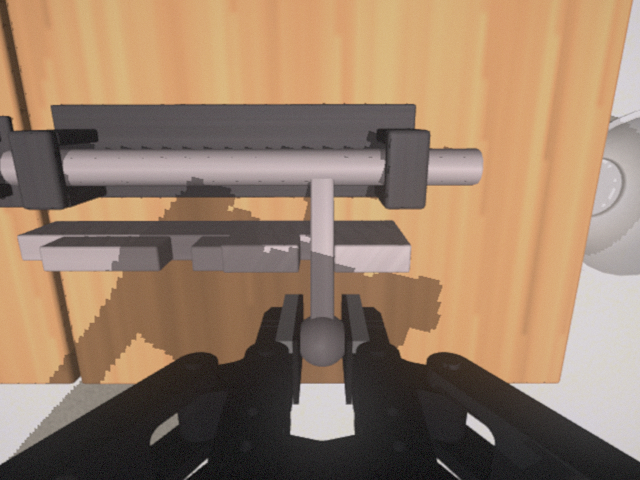

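The knob is pinched at (322,340), with the bar about 1.5 mm to the -y side of the notch middle. I'll raise it along its arc.

```bash
python3 -m inch '[[[-0.05,0,0],0],[[-0.05,-0.18,0.08],0],[[-0.05,-0.36,0.17],0],[[-0.05,-0.52,0.29],0],[[-0.05,-0.68,0.41],0],[[-0.05,-0.82,0.56],0],[[-0.05,-0.88,0.64],0],[[-0.05,-0.88,0.64],0]]' 12
python3 - <<'E'
from h import *
s=r.read_state(); p,d=cams.snapshot('wrist'); cv2.imwrite('pics/w4.png',p)
print(s['contact_force'],wc(s['ee_pos']),s['width'])
E
```

```text
clock: 4.3
ee_pos: [0.5296, -0.1605, 0.1834]
tcp_rot: [[0.254, -0.003, 0.967], [-0.967, 0.001, 0.254], [-0.001, -1.0, -0.002]]
contact_force: [-7.6, 0.3, 5.6]
width: 0.0144
[-7.5739006   0.3402042   5.56471624] [-0.0579309  -0.08992904  0.18337044] 0.014372395592249473
```

View pics/w4.png

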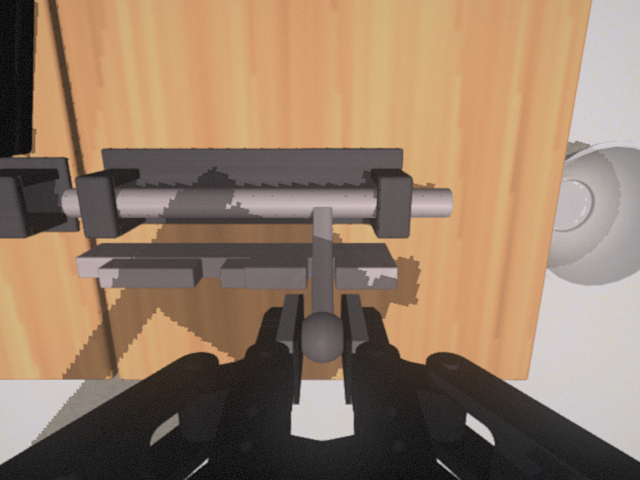

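The handle is up (about 0.55 rad), with the bar clear of the plate and centred over the near notch. I'll slide it about 46.5 mm.

```bash
python3 -m inch '[[[-0.1,-0.02,-0.03],0],[[-0.35,-0.02,-0.03],0],[[-0.65,-0.02,-0.03],0],[[-0.95,-0.02,-0.03],0],[[-1.25,-0.02,-0.03],0],[[-1.47,-0.02,-0.03],0],[[-1.55,-0.02,-0.03],0],[[-1.55,-0.02,-0.03],0]]' 12
python3 - <<'E'
from h import *
s=r.read_state(); p,d=cams.snapshot('wrist'); cv2.imwrite('pics/w5.png',p)
print(s['contact_force'],CR.T@s['contact_force'][:2],wc(s['ee_pos']),s['width'])
E
```

```text
clock: 5.15
ee_pos: [0.5172, -0.1148, 0.1835]
tcp_rot: [[0.256, -0.001, 0.967], [-0.967, 0.002, 0.256], [-0.002, -1.0, -0.001]]
contact_force: [4.3, 1.1, -9.8]
width: 0.0143
[ 4.25036789  1.09014819 -9.82702764] [ 4.38793003 -0.01096975] [-0.05845184 -0.04250699  0.18354463] 0.014281858690051162
```

View pics/w5.png

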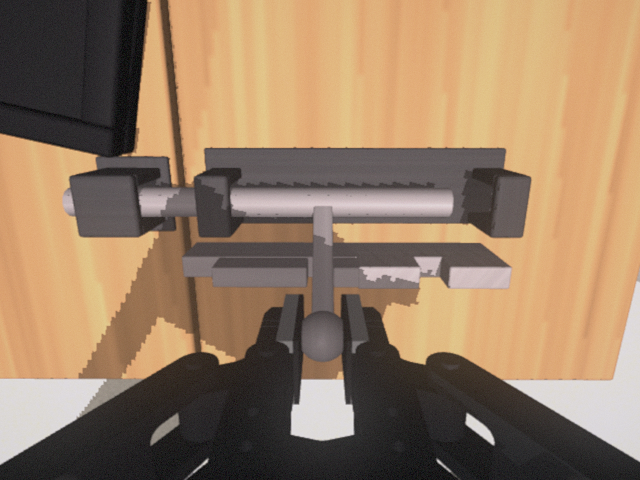

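Run:
```python
import cv2
p=cv2.imread('pics/w5.png'); cr=cv2.resize(p[235:300,260:400],None,fx=5.7,fy=5.7,interpolation=cv2.INTER_CUBIC); cv2.imwrite('pics/w5c.png',cv2.convertScaleAbs(cr,alpha=1.6))
```

```text
(no output)
```

View pics/w5c.png

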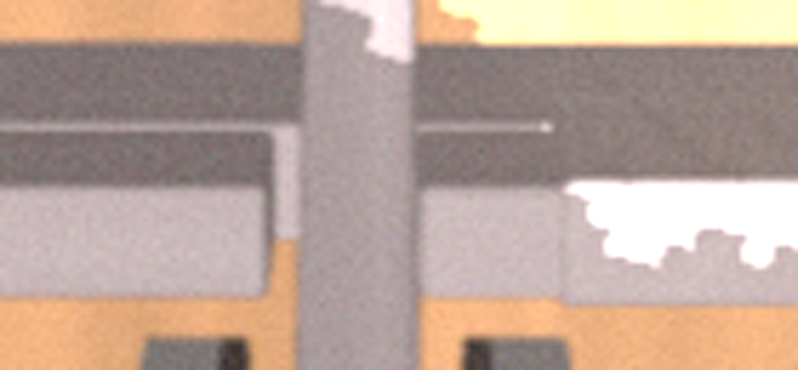

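The crop shows the far notch's left wall at crop x≈265 and its right wall about level with the bar's right edge. The bar is therefore about 1.2 mm short on +y. I'll correct that and lower partway, staying above contact.

```bash
python3 -m inch '[[[-0.02,0,0],0],[[-0.04,0.03,-0.03],0],[[-0.04,0.06,-0.07],0],[[-0.04,0.1,-0.11],0],[[-0.04,0.14,-0.15],0],[[-0.04,0.18,-0.19],0],[[-0.04,0.18,-0.19],0],[[-0.04,0.18,-0.19],0]]' 12
python3 - <<'E'
from h import *
s=r.read_state(); p,d=cams.snapshot('wrist'); cv2.imwrite('pics/w6.png',p)
cr=cv2.resize(p[235:300,260:400],None,fx=5.7,fy=5.7,interpolation=cv2.INTER_CUBIC); cv2.imwrite('pics/w6c.png',cv2.convertScaleAbs(cr,alpha=1.6))
print(s['contact_force'],CR.T@s['contact_force'][:2],wc(s['ee_pos']),s['width'])
E
```

```text
clock: 6.0
ee_pos: [0.5124, -0.1149, 0.1788]
tcp_rot: [[0.255, 0.002, 0.967], [-0.967, 0.003, 0.255], [-0.002, -1.0, 0.002]]
contact_force: [6.2, -0.0, -6.6]
width: 0.0148
[ 6.20336623 -0.02977096 -6.62969467] [ 5.99753107 -1.58501101] [-0.06313839 -0.04146142  0.17879093] 0.014784953478188142
```

View pics/w6c.png

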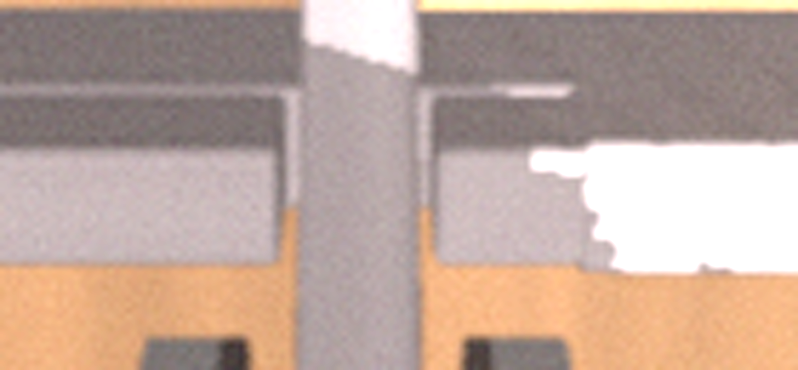

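The bar (crop 301–419) is now centred between the notch walls (278–435). I'll lower to just above the land's height, then feel with small steps.

```bash
python3 -m inch '[[[-0.01,0.02,-0.02],0],[[-0.01,0.05,-0.04],0],[[-0.01,0.08,-0.06],0],[[-0.01,0.11,-0.08],0],[[-0.01,0.14,-0.11],0],[[-0.01,0.15,-0.12],0],[[-0.01,0.15,-0.12],0],[[-0.01,0.15,-0.12],0]]' 12
python3 - <<'E'
from h import *
s=r.read_state()
print(s['contact_force'],CR.T@s['contact_force'][:2],wc(s['ee_pos']),s['width'])
E
```

```text
clock: 6.85
ee_pos: [0.5094, -0.1157, 0.175]
tcp_rot: [[0.255, 0.004, 0.967], [-0.967, 0.002, 0.255], [-0.001, -1.0, 0.004]]
contact_force: [5.2, 0.7, -2.3]
width: 0.0142
[ 5.15947437  0.72257968 -2.26735101] [ 5.1757566  -0.59484516] [-0.066165   -0.04144623  0.17495656] 0.014189213239336564
```

```bash
python3 -m inch '[[[-0.01,0.02,-0.01],0],[[-0.01,0.04,-0.02],0],[[-0.01,0.06,-0.04],0],[[-0.01,0.07,-0.05],0],[[-0.01,0.07,-0.05],0],[[-0.01,0.07,-0.05],0],[[-0.01,0.07,-0.05],0],[[-0.01,0.07,-0.05],0]]' 12
python3 -m inch '[[[0,0.01,-0.01],0],[[0,0.02,-0.01],0],[[0,0.03,-0.02],0],[[0,0.04,-0.03],0],[[0,0.04,-0.03],0],[[0,0.04,-0.03],0],[[0,0.04,-0.03],0],[[0,0.04,-0.03],0]]' 12
python3 - <<'E'
from h import *
s=r.read_state()
print(s['contact_force'],CR.T@s['contact_force'][:2],wc(s['ee_pos']),s['width'])
E
```

```text
clock: 7.65
ee_pos: [0.5082, -0.116, 0.1731]
tcp_rot: [[0.255, 0.005, 0.967], [-0.967, 0.002, 0.255], [-0.001, -1.0, 0.005]]
contact_force: [5.4, -1.0, 0.1]
width: 0.0137
clock: 8.45
ee_pos: [0.5074, -0.1162, 0.172]
tcp_rot: [[0.255, 0.005, 0.967], [-0.967, 0.002, 0.255], [-0.0, -1.0, 0.005]]
contact_force: [3.8, -0.3, 0.9]
width: 0.0142
[ 3.78467567 -0.29348354  0.8589711 ] [ 3.59002804 -1.23353199] [-0.06824328 -0.0414601   0.17198526] 0.014163608269165205
```

There's no land reaction at about 0.32 rad, so the bar seems to be entering the notch. Continuing in small steps.

```bash
python3 -m inch '[[[0,0.02,-0.01],0],[[0,0.04,-0.02],0],[[0,0.06,-0.04],0],[[0,0.07,-0.05],0],[[0,0.07,-0.05],0],[[0,0.07,-0.05],0],[[0,0.07,-0.05],0],[[0,0.07,-0.05],0]]' 12
python3 - <<'E'
from h import *
s=r.read_state(); p,d=cams.snapshot('wrist'); cv2.imwrite('pics/w7.png',p)
cr=cv2.resize(p[215:300,260:400],None,fx=5.7,fy=5.7,interpolation=cv2.INTER_CUBIC); cv2.imwrite('pics/w7c.png',cv2.convertScaleAbs(cr,alpha=1.6))
print(s['contact_force'],CR.T@s['contact_force'][:2],wc(s['ee_pos']),s['width'])
E
```

```text
clock: 9.25
ee_pos: [0.5062, -0.1165, 0.17]
tcp_rot: [[0.255, 0.006, 0.967], [-0.967, 0.002, 0.255], [-0.0, -1.0, 0.006]]
contact_force: [4.8, 1.3, 1.4]
width: 0.0141
[4.75098686 1.28856678 1.39769233] [4.92231635 0.05551742] [-0.0695123  -0.04148317  0.16998342] 0.014102198385306321
```

View pics/w7c.png

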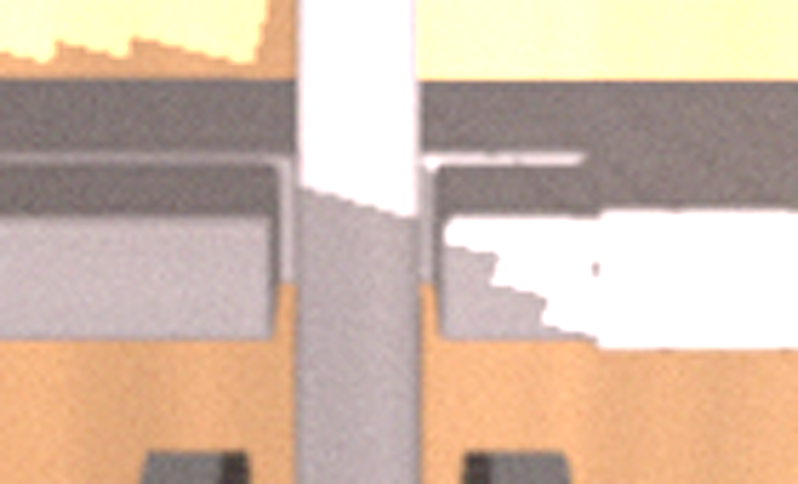

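The bar is centred with clear gaps on both sides (bar 299–417, walls 272–441) and the force is low. I'll keep lowering.

```bash
python3 -m inch '[[[0,0.03,-0.02],0],[[0,0.06,-0.04],0],[[0,0.1,-0.06],0],[[0,0.14,-0.08],0],[[0,0.17,-0.1],0],[[0,0.2,-0.12],0],[[0,0.2,-0.12],0],[[0,0.2,-0.12],0]]' 12
python3 - <<'E'
from h import *
s=r.read_state()
print(s['contact_force'],CR.T@s['contact_force'][:2],wc(s['ee_pos']),s['width'])
E
```

```text
clock: 10.1
ee_pos: [0.5015, -0.1176, 0.1633]
tcp_rot: [[0.254, 0.002, 0.967], [-0.967, 0.002, 0.254], [-0.001, -1.0, 0.003]]
contact_force: [-0.4, -2.6, 2.8]
width: 0.014
[-0.36169544 -2.61293569  2.75602333] [-1.00561702 -2.4386453 ] [-0.07433082 -0.04136573  0.16330378] 0.013995824985737981
```

```bash
python3 -m inch '[[[0,0.03,-0.01],0],[[0,0.06,-0.03],0],[[0,0.09,-0.04],0],[[0,0.12,-0.06],0],[[0,0.15,-0.07],0],[[0,0.17,-0.08],0],[[0,0.17,-0.08],0],[[0,0.17,-0.08],0]]' 12
python3 - <<'E'
from h import *
s=r.read_state(); p,d=cams.snapshot('wrist'); cv2.imwrite('pics/w8.png',p)
cr=cv2.resize(p[200:300,260:400],None,fx=5.7,fy=5.7,interpolation=cv2.INTER_CUBIC); cv2.imwrite('pics/w8c.png',cv2.convertScaleAbs(cr,alpha=1.6))
print(s['contact_force'],CR.T@s['contact_force'][:2],wc(s['ee_pos']),s['width'])
E
```

```text
clock: 10.9
ee_pos: [0.4992, -0.1183, 0.1584]
tcp_rot: [[0.254, 0.002, 0.967], [-0.967, 0.002, 0.254], [-0.001, -1.0, 0.003]]
contact_force: [-0.7, -1.9, 5.0]
width: 0.0144
[-0.68246249 -1.93980052  4.96793247] [-1.14726244 -1.70656673] [-0.0767566  -0.0414058   0.15839625] 0.014407697616676658
```

View pics/w8.png

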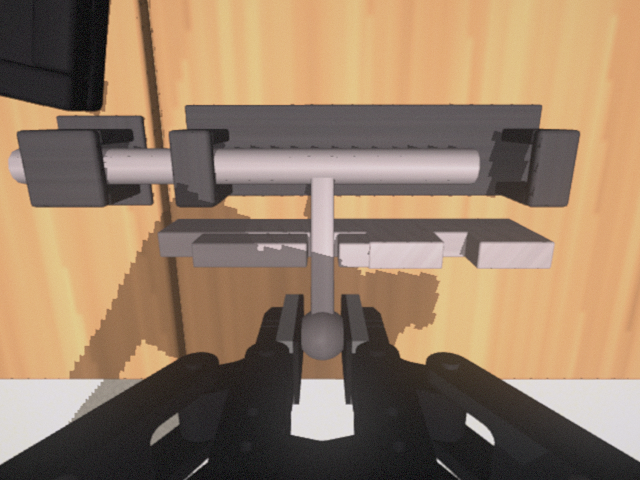

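The bolt has passed through the keeper and the bar is in the notch. About 3 mm remains, with 5 N upward now, so I'm taking small steps.

```bash
python3 -m inch '[[[0,0.01,0],0],[[0,0.02,-0.01],0],[[0,0.03,-0.01],0],[[0,0.04,-0.01],0],[[0,0.04,-0.01],0],[[0,0.04,-0.01],0],[[0,0.04,-0.01],0],[[0,0.04,-0.01],0]]' 12
python3 - <<'E'
from h import *
s=r.read_state()
print(s['contact_force'],CR.T@s['contact_force'][:2],wc(s['ee_pos']),s['width'])
E
```

```text
clock: 11.75
ee_pos: [0.4974, -0.1186, 0.1565]
tcp_rot: [[0.254, -0.002, 0.967], [-0.967, 0.002, 0.254], [-0.002, -1.0, -0.002]]
contact_force: [-4.8, -3.0, 4.9]
width: 0.0143
[-4.78937326 -3.04636542  4.88999784] [-5.40044105 -1.74747674] [-0.07852319 -0.04129313  0.1564771 ] 0.014315113181939561
```

```bash
python3 -m inch '[[[0,0.01,0],0],[[0,0.02,0],0],[[0,0.03,0],0],[[0,0.04,0],0],[[0,0.04,0],0],[[0,0.04,0],0],[[0,0.04,0],0],[[0,0.04,0],0]]' 12
python3 - <<'E'
from h import *
s=r.read_state()
print(s['contact_force'],CR.T@s['contact_force'][:2],wc(s['ee_pos']),s['width'])
E
```

```text
clock: 12.55
ee_pos: [0.497, -0.1187, 0.1552]
tcp_rot: [[0.254, -0.003, 0.967], [-0.967, 0.001, 0.254], [-0.002, -1.0, -0.003]]
contact_force: [-4.4, -3.5, 4.6]
width: 0.0142
[-4.43686766 -3.50531341  4.63312357] [-5.17434047 -2.28017926] [-0.07896667 -0.04127033  0.15515227] 0.014185372119228273
```

```bash
python3 -m inch '[[[0,0.01,0],0],[[0,0.02,0],0],[[0,0.03,0],0],[[0,0.03,0],0],[[0,0.03,0],0],[[0,0.03,0],0],[[0,0.03,0],0],[[0,0.03,0],0]]' 12
python3 - <<'E'
from h import *
s=r.read_state(); p,d=cams.snapshot('wrist'); cv2.imwrite('pics/w9.png',p)
p,d=cams.snapshot('side'); cv2.imwrite('pics/s9.png',cv2.resize(p[150:240,300:420],None,fx=6,fy=6,interpolation=cv2.INTER_CUBIC))
print(s['contact_force'],CR.T@s['contact_force'][:2],wc(s['ee_pos']),s['width'])
E
```

```text
clock: 13.35
ee_pos: [0.4969, -0.1187, 0.1549]
tcp_rot: [[0.254, -0.004, 0.967], [-0.967, 0.001, 0.254], [-0.002, -1.0, -0.003]]
contact_force: [-3.7, -2.4, 8.6]
width: 0.0143
[-3.73160894 -2.36801376  8.61385509] [-4.20632815 -1.35617033] [-0.0790336  -0.04130222  0.15488036] 0.014349843869705933
```

View pics/s9.png

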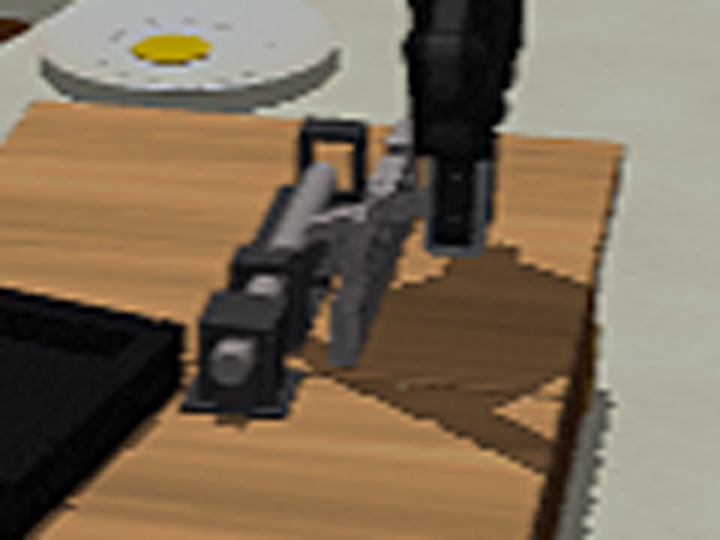

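View pics/w9.png

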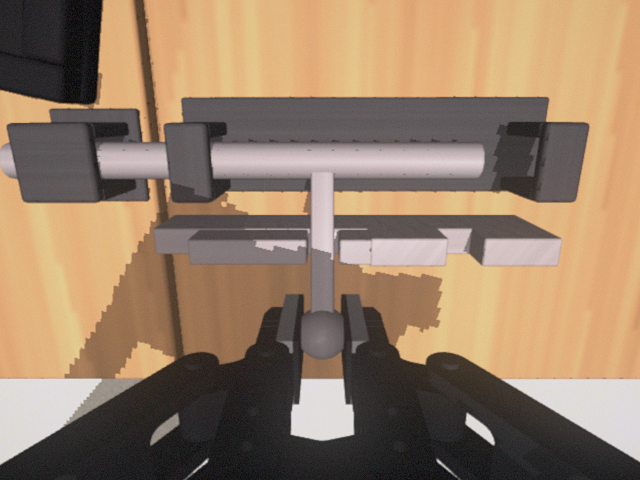

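Only 0.3 of the 0.9 mm commanded was achieved and the force rose to 8.6 N. The height matches the starting fully-down grasp (0.1549 vs 0.1548 m). One light confirmation press follows.

```bash
python3 -m inch '[[[0,0.01,-0.0],0],[[0,0.02,0],0],[[0,0.02,0],0],[[0,0.02,0],0],[[0,0.02,0],0],[[0,0.02,0],0],[[0,0.02,0],0],[[0,0.02,0],0]]' 12
python3 - <<'E'
from h import *
s=r.read_state()
print(s['contact_force'],CR.T@s['contact_force'][:2],wc(s['ee_pos']),s['width'])
E
```

```text
clock: 14.25
ee_pos: [0.497, -0.1188, 0.1549]
tcp_rot: [[0.254, -0.004, 0.967], [-0.967, 0.001, 0.254], [-0.002, -1.0, -0.003]]
contact_force: [-5.8, -2.6, 7.2]
width: 0.0139
[-5.79180065 -2.62428979  7.2033705 ] [-6.26493059 -1.08742648] [-0.07902547 -0.0413306   0.15492687] 0.01392411062150957
```

It's seated against the stop. I'll release in place.

```bash
python3 -m inch '[[[0,0,0],0],[[0,0,0],0],[[0,0,0],0],[[0,0,0],0],[[0,0,0],0],[[0,0,0],0],[[0,0,0],0],[[0,0,0],0]]' 55
python3 -m inch '[[[0,-0.2,-0.1],0],[[0,-0.8,-0.1],0],[[0,-1.6,-0.1],0],[[0,-2.2,-0.1],0],[[0,-2.6,-0.1],0],[[0,-2.8,-0.1],0],[[0,-2.8,-0.1],0],[[0,-2.8,-0.1],0]]' 55
python3 - <<'E'
from h import *
s=r.read_state(); p,d=cams.snapshot('wrist'); cv2.imwrite('pics/w10.png',p)
k0=s
p,d=cams.snapshot('side'); cv2.imwrite('pics/s10.png',cv2.resize(p[150:240,300:420],None,fx=6,fy=6,interpolation=cv2.INTER_CUBIC)); cv2.imwrite('pics/s10f.png',p)
p,d=cams.snapshot('top'); cv2.imwrite('pics/t10.png',cv2.resize(p[160:340,240:520],None,fx=2.8,fy=2.8,interpolation=cv2.INTER_CUBIC))
print(s['contact_force'],wc(s['ee_pos']),s['width'])
np.savez('pics/w10.npz',ee=s['ee_pos'],rot=s['tcp_rot'])
E
```

```text
clock: 15.05
ee_pos: [0.497, -0.1188, 0.1549]
tcp_rot: [[0.254, -0.004, 0.967], [-0.967, 0.001, 0.254], [-0.002, -1.0, -0.003]]
contact_force: [0.2, -0.2, -0.3]
width: 0.0552
clock: 15.85
ee_pos: [0.4939, -0.1195, 0.238]
tcp_rot: [[0.254, -0.005, 0.967], [-0.967, 0.002, 0.254], [-0.003, -1.0, -0.005]]
contact_force: [0.3, 0.2, -0.2]
width: 0.0552
[ 0.26029036  0.15950642 -0.24952382] [-0.08211846 -0.04127289  0.23802591] 0.055176567760769096
```

View pics/w10.png

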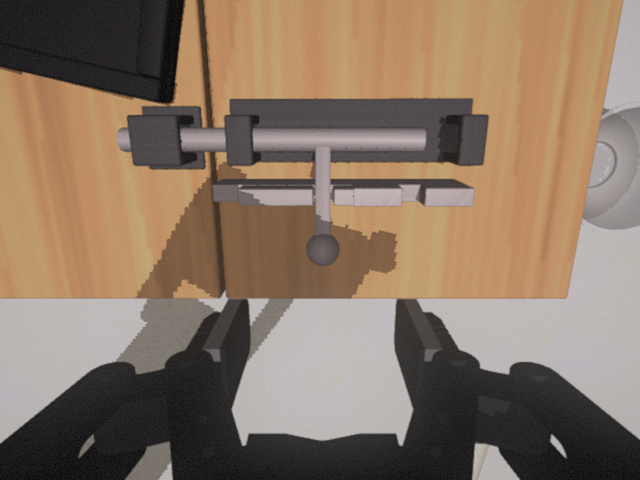

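View pics/s10.png

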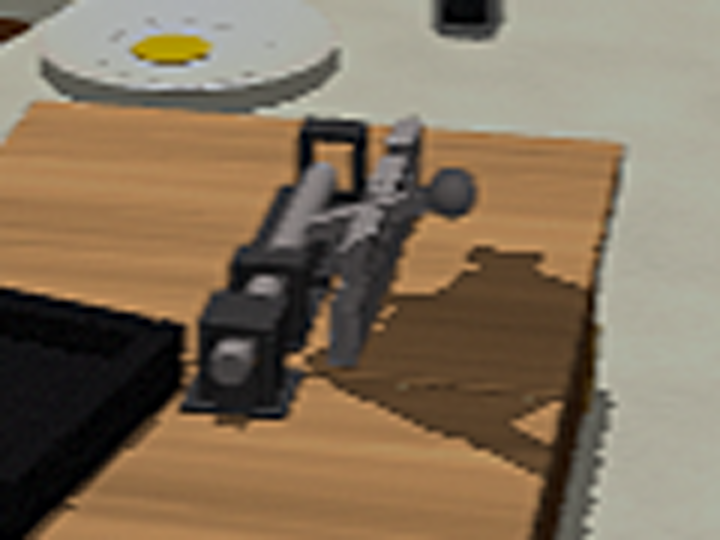

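View pics/t10.png

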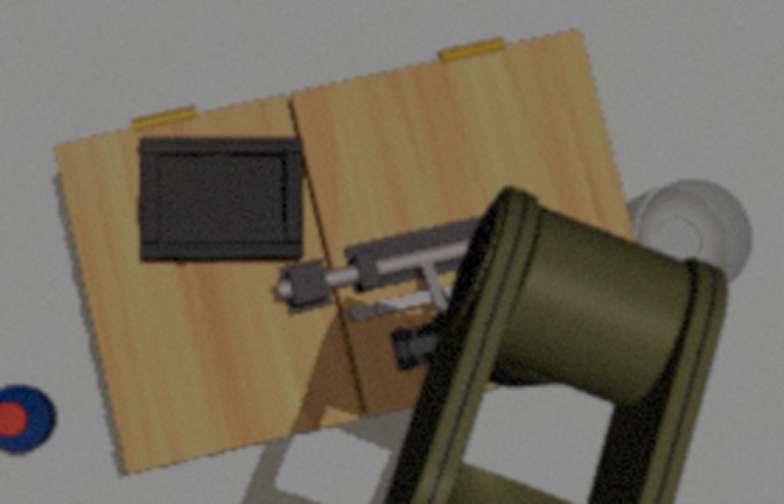

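The bolt now passes through the keeper (side crop (235,362)), the handle lies in the far notch, and the inkstone, bowl and bottle haven't moved. I'll check that it's fully down by triangulating the knob.

Run:
```python
from h import *
def circ(f,box,n):
    pass
for nm,uv,sd in (('w1',(321,264),(468,136)),('w10',(322.5,249.5),(450,192))):
    z=np.load(f'pics/{nm}.npz'); st=dict(ee_pos=z['ee'],tcp_rot=z['rot'])
    k,e=cross('wrist',[uv],'side',[(300+sd[0]/6,150+sd[1]/6)],st); c=wc(k)
    print(nm,c.round(4),'res',round(e,4),'a',np.arctan2(c[2]-.13,-.02-c[0]).round(3), 'r',np.hypot(c[2]-.13,-.02-c[0]).round(4))
    print(wc(plane('wrist',[uv],.1506,st)[0]).round(4))
print(cw(knob(0,-.0415)))
```

```text
w1 [-0.0738 -0.0897  0.1519] res 0.0032 a 0.386 r 0.0581
[-0.076  -0.0901  0.1506]
w10 [-0.0745 -0.0411  0.15  ] res 0.0032 a 0.351 r 0.0581
[-0.076  -0.0415  0.1506]
[ 0.49957738 -0.1182697   0.15057387]
```

The knob's distance and height match its starting fully-down pose (angle 0.351 rad, against 0.35 for fully down). Handing in.

Run:
```python
from plant import r
print(r.read_state()['contact_force'],r.read_state()['clock']); print(r.close_job())
```

```text
[ 0.54444999 -0.68201935  0.0680915 ] 16.0
the job is handed in; nothing more can be done
None
```

The chest is bolted shut and the job was handed in at 16.0 s. I pinched the knob, raised the handle to about 0.55 rad and slid the bolt about 48.5 mm into the keeper. I then lowered the handle into the far notch in small, force-checked steps, let go and backed off.

**Lowering:** The bar never landed on the plate's top; it went straight into the notch. I found that notch with the wrist camera and corrected the bar sideways by about 1.2 mm before lowering.

**Forces:** The highest I read was about 11 N, while swinging the handle clear of the plate. With the handle against its stop it was about 10 N. The readings are only from the end of each move.

**Fully down:**
- Two light presses met a firm stop, at the same gripper height as the initial grasp (0.1549 m against 0.1548 m).
- After release, locating the knob from two views put the handle at 0.351 rad above level, where 0.35 is fully down. The two views disagreed by 3 mm, and the same method read 0.386 for the starting pose, so this check is rough.

**Surroundings:** By eye in the last pictures, the inkstone, bottle and bowl are where they stood. The last force reading was under 1 N, so the robot was touching nothing.

**Disagreements:**
- My first estimates put the far notch 44–47 mm from the near one; the close view put it at about 48.5 mm.
- The gripper read about 14 mm on the 18 mm ball, which I did not explain, but the grip held.

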